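# Slide a wafer box along a rail to the code reader

## Robot

A 6-joint arm with a two-finger parallel gripper is mounted at the origin on a cart in front of the work surface, level with it; the furniture and walls round the work are solid. World frame = base frame: x ahead of the robot, y to its left, z up, the work surface at z = 0. Lengths are in m, angles in degrees, forces in N, time in s.
With the tool pointing down it reaches from about 0.3 to 0.75 m from the base axis. Payload 8.5 kg.
Tool frame: the origin (TCP) lies between the finger pads; the fingertips stand 19 mm ahead of it and the grasp point (between the pads) is the TCP; z points along the fingers, y is the line along which they close (so a half turn about z gives the same grasp; the last joint's range is limited). The gripper opens to 85 mm and grips with 20 to 120 N. Pads are 22 mm wide; open, the fingers measure 114 mm over their backs; the gripper's body (76 mm by 85 mm) begins 54 mm behind the grasp point. The pads swing forward as they close: fully open they stand 13 mm farther back than shut.
Start: joints at [-81.721, 21.807, 74.336, -0, 83.858, -12.336], TCP at [0.194, -0.515, 0.25] pointing down, gripper open.
Joint ranges: [-178.18, 178.18], [-50.72, 133.34], [12.68, 142.11], [-81.47, 261.47], [9.98, 163.14], [-165.26, 165.26]. Speed limits (degrees/s): [136.94, 136.94, 180, 180, 180, 180].

## Interface

Orientations are given as a 3x3 rotation matrix whose columns are the frame's x, y, z axes.
In Python, from rig import env, optics gives the robot as it stands.
- The arm moves only by the tool arm_command, never from a script. Its argument "commands" is one flat list of numbers, 7 for each row, row after row: the closure, from -1 (fully open) to 1 (shut), so that 0 is half open, then the shift along the tool's x, y, z as a fraction of full scale, then the turn, a rotation vector about the tool's x, y, z as a fraction of full scale. A call has 1 to 12 rows; each row is the pose to reach, as a shift and turn from the pose commanded when the call began, along the tool's axes at that moment; what a row does not reach only later rows make up. Full scale, the value 1, is 500 mm for a shift and 120 degrees for a turn. A row lasts 1/12 s, in which the tool goes at most 41.7 mm and 7.16 degrees, less where a joint would pass 70% of its speed; a pose out of reach is approached as far as the arm can. A call with a number of a shift or a turn outside -1 to 1 is refused whole. A call with a gripper value outside its range is refused whole. The fingers move at their own pace and stop on an object; "newtons" is the grip in N (left out, the last holds). Time passes only in rows, so rows that repeat a pose let the fingers close. It gives the time, the measured TCP pose, the force, the opening and the grip force at its end, in the units of the state.
- env.observe(): the state, without advancing time (a new reading comes with each control period).
- optics.get_image(name): name is "scene" or "top" or "wrist"; returns a dict with "image" (480x640x3 uint8, red, green, blue), "intrinsics" (3x3 intrinsics, pixels), "origin" and "orientation" of the camera in the world; the wrist camera has in their place "tool_from_camera" (4x4, takes a point from camera to tool coordinates, whose origin is the TCP and whose axes are the flange's). Camera axes: x right, y down, z forward; pixel columns grow to the right and rows downward; lengths in m; the calibration is good to about 2 mm. The wrist camera is an equidistant fisheye: a pixel r from the principal point sees the ray r / f radians off the axis. A picture is of the moment at which its call begins: read the wrist's pose just before it. There is no depth.
- env.close_job(): hands the job in; it is judged then, once.
The state is a dict: "time_s": time; "q": joint angles; "qvel": joint speeds; "joint_efforts": joint torques, N m; "position": TCP position; "tool_rot": TCP orientation; "ft_force": force on the tool from outside, world axes, zero at the start; "wrist_torque": the same for the moment, N m; "grip_width": finger opening in m; "gripper_force": force on a finger pad.
Only numpy, scipy, OpenCV 4.12 (cv2) and the standard library are available. Lean on these libraries where they do the work, as an engineer would, in place of code of your own. Each camera call takes 0.05 s, during which the arm holds its last target. There are 200 camera calls.

## Task

Push the flat white wafer box along the bench until it lies flat against the long blue rail, then push it along the rail until it is snug against the grey code reader at the rail's end, square to both. Only push it with the fingertips: do not pick it up, and leave the flange, vial, jar and tube where they stand. Finish with the hand clear of everything.

Things in the scene. Friction and masses are not known exactly. Their poses are not given: they have to be found in the camera images.
- wafer_box: Flat white closed wafer box, loose, 60 x 60 mm and 19 mm high, about 0.12 kg, flat vertical sides. Origin: centre of its underside; x and y are parallel to its sides, z up. Stands 45 mm or more in front of the rail, turned up to about 40 degrees to it.
- reader_station: Fixed blue-painted bar, the rail (20 mm high, 16 thick) with a grey code reader (58 x 70 mm, 40 high) as its end stop. Origin: inside corner of rail and reader, bench level. The rail's flat face is x = 0, from the corner to y = +270 mm; the reader's flat face, with amber window, is y = 0, from x = -59 mm to -1. Open bench: x < 0, y > 0; z up; +x roughly away from the robot. Box home: its centre at x = -30, y = +30 mm.
- blank_flange: Bare metal blank flange, a loose disc of 40 mm diameter, 12 mm high, standing on the bench in front of the rail, beside the wafer box (either side). Origin: centre of its underside. Leave it alone.
- vial: Small glass vial with a blue cap, loose, 24 mm diameter, 45 mm high, standing upright on the bench on the far side of the reader from the box. Origin: centre of its underside. Leave it alone.
- jar: Orange jar with a white lid, loose, 62 mm diameter, 78 mm high, to the left of the rail. Origin: centre of its underside. Leave it alone.
- tube: Green tube with a white cap, loose, 50 mm diameter, 105 mm high, to the left of the rail. Origin: centre of its underside. Leave it alone.
There are look-alikes about, which are no part of the job. Several things look just like the wafer_box: the one meant starts farthest to the robot's left.

How it is judged:
By the outcome, as a careful person would: the job done as asked, in the order asked, and still so for the second after the job is handed in, with the robot touching nothing.
It also fails if it takes over 64 s, if anything falls off the work surface, if the arm or the gripper's body presses on something with over 40 N, if the wrist force passes 120 N, or if a joint passes its speed limit or range.

## Working session

There is one attempt and no reset: what is moved stays moved. The work goes in short steps, Python scripts to look and compute and a tool call to move; the robot and the scene stay as the last step left them, time stands still between calls to the robot, and variables do not carry over. Pictures are saved under pics/ and viewed, at most 10 in all, crops included, and the job is handed in when it is done.

Besides the shell and the picture viewer there is one more tool, called after "Emit:" as name(argument=value, ...) on one line, values as JSON. arm_command: Moves the arm, as the interface text tells. Shift numbers are shares of 500 mm and turn numbers shares of 120 degrees, none past 1 either way. Its arguments: {"type":"object","properties":{"commands":{"type":"array","items":{"type":"number"}},"newtons":{"type":"number"}},"required":["commands"]}

```bash
mkdir -p pics; cat > look.py <<'E'
import cv2,numpy as np
from rig import env,optics
def grab(name,fn):
    s=env.observe(); d=optics.get_image(name)
    cv2.imwrite('pics/'+fn,d['image'][:,:,::-1]); d['s']=s
    np.save('pics/'+fn[:-4]+'.npy',d,allow_pickle=True); return d
def ray(d,uv,z):
    K=np.array(d['intrinsics']);R=np.array(d['orientation']);o=np.array(d['origin'])
    uv=np.atleast_2d(np.array(uv,float)); v=np.c_[uv,np.ones(len(uv))]@np.linalg.inv(K).T@R.T
    return o+v*((z-o[2])/v[:,2:])
def load(fn): return np.load('pics/'+fn+'.npy',allow_pickle=True).item()
E
python3 - <<'E'
from look import *
for n in('top','scene'):
    d=grab(n,n+'1.png');print(n,d['origin'],d['orientation'],d['intrinsics'])
s=env.observe();print(s['time_s'],s['position'],s['tool_rot'],s['grip_width'])
E
```

```text
top [0.34096264 0.13033844 1.28133778] [[ 1.97300087e-02 -9.89084050e-01  1.46025578e-01]
 [-9.99804911e-01 -1.93824999e-02  3.80233446e-03]
 [-9.30487613e-04 -1.46072110e-01 -9.89273508e-01]] [[570.59879984   0.         308.65144264]
 [  0.         570.59879984 238.59897539]
 [  0.           0.           1.        ]]
scene [-0.0034977   1.24337148  0.64169623] [[-0.9034488  -0.18182141  0.38822833]
 [-0.42865839  0.39513932 -0.81247579]
 [-0.00567879 -0.90044761 -0.43492742]] [[583.61136736   0.         318.6316969 ]
 [  0.         583.61136736 232.75904772]
 [  0.           0.           1.        ]]
0.1 [ 0.19362913 -0.51454188  0.24977679] [[ 9.35955208e-01  3.52119041e-01 -1.69170050e-04]
 [ 3.52118962e-01 -9.35954384e-01  1.27595383e-03]
 [ 2.90952189e-04 -1.25380361e-03 -9.99999172e-01]] 0.08539735252523267
```

View pics/top1.png

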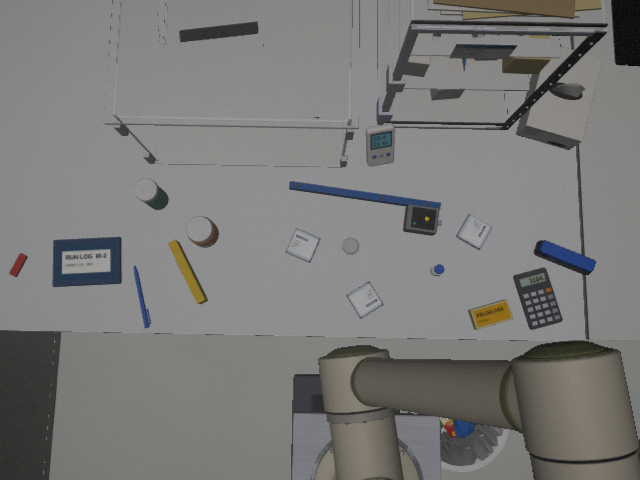

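View pics/scene1.png

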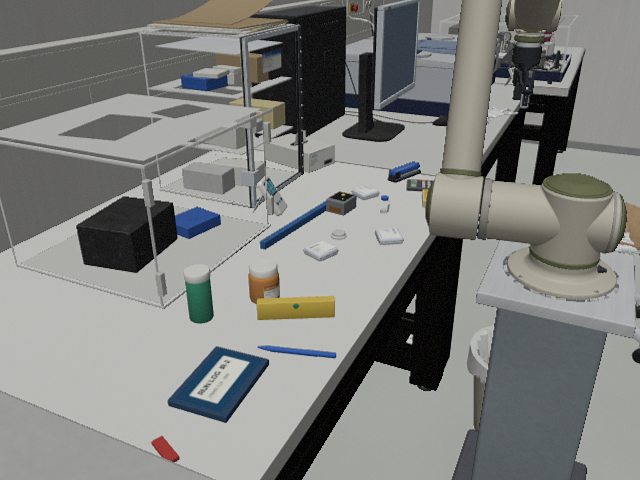

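The top view shows the target box at (303,245), the flange at (350,246), the rail from (290,184) to (440,205), the reader at (422,220), the jar at (202,231), the tube at (150,192) and the vial at (438,269). The look-alike boxes are at (365,299) and (474,231). The scene view agrees.

```bash
python3 - <<'E'
from look import *
d=load('top1');im=d['image']
c=im[165:275,270:460,::-1];cv2.imwrite('pics/crop1.png',cv2.resize(c,None,fx=4.2,fy=4.2,interpolation=cv2.INTER_CUBIC))
hsv=cv2.cvtColor(im,cv2.COLOR_RGB2HSV)
m=cv2.inRange(hsv,(100,110,40),(125,255,255));m[:, :280]=0;m[:,445:]=0;m[:175]=0;m[215:]=0
ys,xs=np.nonzero(m);print('rail px',xs.min(),xs.max())
# far/near edge pixel columns
for sel,nm in((np.max,'near'),(np.min,'far')):
    p=np.array([[x,sel(ys[xs==x])+(.5 if nm=='near' else -.5)] for x in range(295,400)])
    for z in(0,.02):
        w=ray(d,p,z);k=np.polyfit(w[:,1],w[:,0],1);print(nm,z,'x=%.4f*y+%.4f'%tuple(k),np.degrees(np.arctan(k[0])),w[0],w[-1])
g=cv2.cvtColor(im,cv2.COLOR_RGB2GRAY)
for nm,uv,z in(('box',(303,245),.019),('flange',(350,246),.012),('reader',(422,220),.04),('vial',(438,269),.045),('jar',(202,231),.078),('tube',(149,190),.105),('railL',(290,184),.02),('railR',(440,205),.02)):
    print(nm,ray(d,uv,z).round(4))
E
```

```text
rail px 290 439
near 0 x=0.1302*y+0.6253 7.418843117889407 [0.64828475 0.16900578 0.        ] [ 0.61540086 -0.07002919  0.        ]
near 0.02 x=0.1302*y+0.6206 7.418843117889317 [0.64348785 0.16840223 0.02      ] [ 0.61111724 -0.06690171  0.02      ]
far 0 x=0.1254*y+0.6398 7.145722998583339 [0.66244245 0.16933467 0.        ] [ 0.6317903  -0.07008475  0.        ]
far 0.02 x=0.1254*y+0.6348 7.145722998583208 [0.65742457 0.16872599 0.02      ] [ 0.62725086 -0.06695641  0.02      ]
box [[0.5126 0.1475 0.019 ]]
flange [[0.5134 0.0421 0.012 ]]
reader [[ 0.5706 -0.1144  0.04  ]]
vial [[ 0.4622 -0.1472  0.045 ]]
jar [[0.5305 0.3631 0.078 ]]
tube [[0.6117 0.4739 0.105 ]]
railL [[0.6514 0.1799 0.02  ]]
railR [[ 0.6095 -0.1593  0.02  ]]
```

View pics/crop1.png

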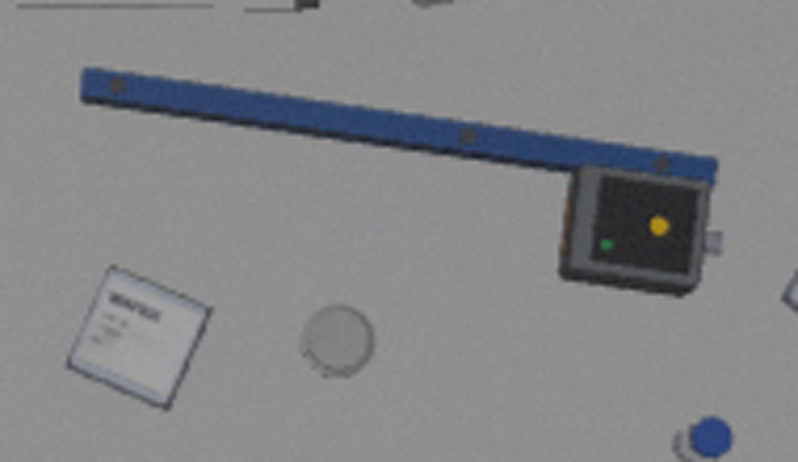

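```bash
cat >> look.py <<'E'
from scipy.spatial.transform import Rotation as Ro
# station frame: yaw of rail normal (+x station) and corner
YAW=-7.3
def cmd(p,yaw,ref=None):
    """shift/turn fractions from the present pose to world p, tool down, tool x at yaw"""
    s=env.observe();R=np.array(s['tool_rot']);a=np.radians(yaw)
    T=np.array([[np.cos(a),np.sin(a),0],[np.sin(a),-np.cos(a),0],[0,0,-1]])
    return np.r_[R.T@(np.array(p)-s['position'])/.5, np.degrees(Ro.from_matrix(R.T@T).as_rotvec())/120].round(4)
E
python3 - <<'E'
from look import *
d=load('top1')
f=lambda l:np.array(l)/4.2+[270,165]
b=ray(d,f([(112,267),(212,308),(168,408),(68,365)]),.019)
print('box',b.round(4),b.mean(0).round(4))
for i in range(4):
    e=b[(i+1)%4]-b[i];print(np.linalg.norm(e[:2]),np.degrees(np.arctan2(e[1],e[0])))
print('reader',ray(d,f([(578,168),(568,268),(710,185),(698,287)]),.04).round(4))
print('flange',ray(d,f([(340,341)]),.012).round(4))
# pre-push: 75 mm before box centre along the rail normal
n=np.array([np.cos(np.radians(YAW)),np.sin(np.radians(YAW))])
c=b.mean(0)[:2];p=c-n*.075;print(n,p, 'railface dist',(.6215+.129*c[1]-c[0])*n[0])
print(cmd(np.r_[p,.15],YAW))
E
```

```text
box [[0.5495 0.1625 0.019 ]
 [0.5284 0.1088 0.019 ]
 [0.4745 0.1311 0.019 ]
 [0.4963 0.1846 0.019 ]] [0.5122 0.1468 0.019 ]
0.0577284117497431 -111.41478621609659
0.05840959005871168 157.46288061042688
0.057799480084336885 67.75682500770931
0.05757543937026531 -22.618106822993713
reader [[ 0.6038 -0.0829  0.04  ]
 [ 0.5502 -0.0773  0.04  ]
 [ 0.596  -0.1524  0.04  ]
 [ 0.5414 -0.1454  0.04  ]]
flange [[0.513 0.04  0.012]]
[ 0.99189444 -0.12706461] [0.43778615 0.15629618] railface dist 0.12721504569525
[ 9.2940e-01 -1.0836e+00  2.0120e-01 -6.0000e-04  0.0000e+00  2.3260e-01]
```

Emit:
arm_command(commands=[0.4, 0.65, -0.75, 0.1, 0, 0, 0.2326, 0.4, 0.65, -0.75, 0.1, 0, 0, 0.2326, 0.4, 0.65, -0.75, 0.1, 0, 0, 0.2326, 0.4, 0.65, -0.75, 0.1, 0, 0, 0.2326, 0.4, 0.65, -0.75, 0.1, 0, 0, 0.2326, 0.4, 0.65, -0.75, 0.1, 0, 0, 0.2326, 0.4, 0.65, -0.75, 0.1, 0, 0, 0.2326, 0.4, 0.65, -0.75, 0.1, 0, 0, 0.2326, 0.4, 0.65, -0.75, 0.1, 0, 0, 0.2326, 0.4, 0.65, -0.75, 0.1, 0, 0, 0.2326, 0.4, 0.65, -0.75, 0.1, 0, 0, 0.2326, 0.4, 0.65, -0.75, 0.1, 0, 0, 0.2326])

```text
time_s: 1.1
position: [0.3658, -0.0472, 0.2002]
tool_rot: [[0.992, -0.127, 0.0], [-0.127, -0.992, -0.0], [0.0, 0.0, -1.0]]
ft_force: [0.6, -0.9, 0.1]
grip_width: 0.0257
gripper_force: 0.0
```

```bash
python3 - <<'E'
from look import *
s=env.observe();print(s['time_s'],s['position'],s['q'],s['grip_width'])
print(cmd([.4378,.1563,.12],YAW))
E
```

```text
1.1 [ 0.36581581 -0.04720512  0.20017085] [-2.59300538e+01  6.56775275e+00  1.05051978e+02  2.24381784e-03
  6.83739241e+01  7.13797122e+01] 0.025718774763578523
[ 9.100e-02 -4.220e-01  1.604e-01  0.000e+00 -1.000e-04 -1.000e-04]
```

Emit:
arm_command(commands=[0.4, 0.091, -0.422, 0.1604, 0, 0, 0, 0.4, 0.091, -0.422, 0.1604, 0, 0, 0, 0.4, 0.091, -0.422, 0.1604, 0, 0, 0, 0.4, 0.091, -0.422, 0.1604, 0, 0, 0, 0.4, 0.091, -0.422, 0.1604, 0, 0, 0, 0.4, 0.091, -0.422, 0.1604, 0, 0, 0, 0.4, 0.091, -0.422, 0.1604, 0, 0, 0, 0.4, 0.091, -0.422, 0.1604, 0, 0, 0])

```text
time_s: 1.77
position: [0.4374, 0.1548, 0.1195]
tool_rot: [[0.992, -0.125, -0.002], [-0.125, -0.992, -0.0], [-0.002, 0.0, -1.0]]
ft_force: [-0.4, -0.5, 0.7]
grip_width: 0.0258
gripper_force: 0.0
```

```bash
cat >> look.py <<'E'
def wray(d,uv,z):
    K=np.array(d['intrinsics']);uv=np.atleast_2d(np.array(uv,float))
    m=(uv-K[:2,2])/[K[0,0],K[1,1]];r=np.linalg.norm(m,axis=1,keepdims=True)
    v=np.c_[m/np.maximum(r,1e-9)*np.sin(r),np.cos(r)]
    M=np.array(d['tool_from_camera']);R=np.array(d['s']['tool_rot'])
    o=R@M[:3,3]+d['s']['position'];v=v@(R@M[:3,:3]).T
    return o+v*((z-o[2])/v[:,2:])
E
python3 - <<'E'
from look import *
d=grab('wrist','w1.png');print(d['s']['position'],d['s']['q'],d['tool_from_camera'],d['intrinsics'])
E
```

```text
[0.43736352 0.15484766 0.11946784] [ 4.83014281e+00  2.21338660e+01  9.90255350e+01 -8.18058074e-03
  5.89394515e+01  1.01999089e+02] [[ 9.42446692e-04 -9.54524868e-01 -2.98129816e-01  7.58855520e-02]
 [ 9.99999299e-01  1.11334469e-03 -4.03412052e-04  8.20035957e-04]
 [ 7.16988083e-04 -2.98129227e-01  9.54525248e-01 -1.24348062e-01]
 [ 0.00000000e+00  0.00000000e+00  0.00000000e+00  1.00000000e+00]] [[371.64829954   0.         317.41160178]
 [  0.         371.64829954 239.70881503]
 [  0.           0.           1.        ]]
```

View pics/w1.png

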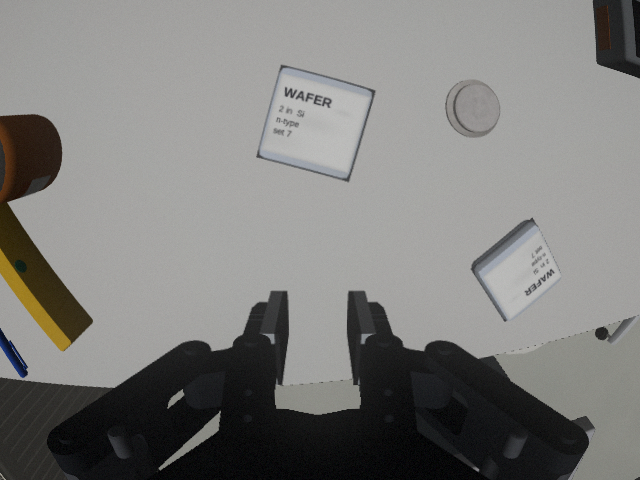

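The wrist view shows the target box at corners (281,66), (375,91), (349,180) and (257,157). The flange is at (473,108), and the fingers are at rows 290+ with nothing beneath them.

```bash
python3 - <<'E'
from look import *
d=load('w1');b=wray(d,[(281,66),(375,91),(349,180),(257,157)],.019);print(b.round(4),b.mean(0))
print('flange',wray(d,[(475,108)],.012))
c=b.mean(0)[:2];n=np.array([np.cos(np.radians(YAW)),np.sin(np.radians(YAW))])
print('down',cmd(np.r_[c-n*.065,.026],YAW))
print('tips',wray(d,[(287,292),(347,292),(250,305),(375,305)],.1195-.019))
E
```

```text
[[0.5524 0.1614 0.019 ]
 [0.5306 0.1078 0.019 ]
 [0.4782 0.1296 0.019 ]
 [0.4995 0.1833 0.019 ]] [0.51518804 0.14552841 0.019     ]
flange [[0.51675295 0.04116036 0.012     ]]
down [ 0.0265 -0.0029  0.188   0.0002  0.0003  0.0004]
tips [[0.44654104 0.1659693  0.1005    ]
 [0.44337954 0.14057857 0.1005    ]
 [0.44207956 0.18316575 0.1005    ]
 [0.43542524 0.12898854 0.1005    ]]
```

Emit:
arm_command(commands=[0.4, 0.0265, -0.003, 0.06, 0, 0, 0, 0.4, 0.0265, -0.003, 0.12, 0, 0, 0, 0.4, 0.0265, -0.003, 0.165, 0, 0, 0, 0.4, 0.0265, -0.003, 0.18, 0, 0, 0, 0.4, 0.0265, -0.003, 0.188, 0, 0, 0, 0.4, 0.0265, -0.003, 0.188, 0, 0, 0])

```text
time_s: 2.32
position: [0.4512, 0.1533, 0.0265]
tool_rot: [[0.992, -0.128, 0.0], [-0.128, -0.992, -0.0], [0.0, -0.0, -1.0]]
ft_force: [0.0, -0.2, 0.2]
grip_width: 0.0257
gripper_force: 0.0
```

Emit:
arm_command(commands=[0.4, 0.012, 0, 0, 0, 0, 0, 0.4, 0.024, 0, 0, 0, 0, 0, 0.4, 0.036, 0, 0, 0, 0, 0, 0.4, 0.048, 0, 0, 0, 0, 0, 0.4, 0.06, 0, 0, 0, 0, 0, 0.4, 0.072, 0, 0, 0, 0, 0, 0.4, 0.084, 0, 0, 0, 0, 0, 0.4, 0.096, 0, 0, 0, 0, 0, 0.4, 0.108, 0, 0, 0, 0, 0, 0.4, 0.12, 0, 0, 0, 0, 0, 0.4, 0.13, 0, 0, 0, 0, 0, 0.4, 0.14, 0, 0, 0, 0, 0])

```text
time_s: 3.32
position: [0.521, 0.145, 0.0261]
tool_rot: [[0.992, -0.127, -0.0], [-0.127, -0.992, 0.0], [-0.0, 0.0, -1.0]]
ft_force: [-0.2, 0.1, 0.1]
grip_width: 0.0258
gripper_force: 0.5
```

```bash
python3 - <<'E'
from look import *
d=grab('wrist','w2.png');s=d['s'];print(s['time_s'],s['position'],s['q'],s['ft_force'])
E
```

```text
3.3167 [0.52095398 0.14503565 0.0260563 ] [3.00749970e+00 3.62147386e+01 9.22563261e+01 9.71928751e-04
 5.15411118e+01 1.00303445e+02] [-0.17147743  0.07820768  0.06032718]
```

View pics/w2.png

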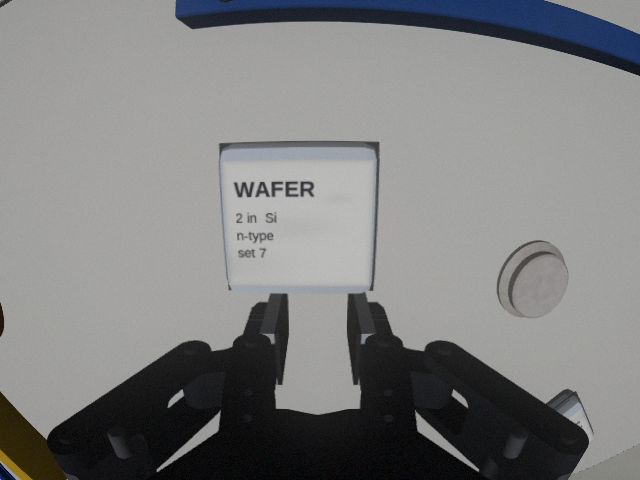

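The box at (220–379, 143–290) now lies square against both fingertips. The rail is ahead at the top, rows 0–70, and the flange at (538,280) is undisturbed.

```bash
python3 - <<'E'
from look import *
d=load('w2');im=d['image'];hsv=cv2.cvtColor(im,cv2.COLOR_RGB2HSV)
m=cv2.inRange(hsv,(100,80,15),(130,255,255));m[100:]=0
p=np.array([[u,np.nonzero(m[:,u])[0].max()+.5] for u in range(215,630,5) if m[:,u].any()])
w=wray(d,p,0);k=np.polyfit(w[:,1],w[:,0],1);print('rail base x=%.4f y+%.4f'%tuple(k),np.degrees(np.arctan(k[0])),'resid',np.abs(np.polyval(k,w[:,1])-w[:,0]).max(),p[[0,-1]])
P=d['s']['position'];print('tcp to rail',(np.polyval(k,P[1])-P[0])*np.cos(np.arctan(k[0])))
b=wray(d,[(220,143),(379,143),(374,290),(229,290)],.019);print(b.round(4))
e=b[0]-b[1];print(np.degrees(np.arctan2(e[0],e[1])))
print('flange',wray(d,[(540,283)],.012))
E
```

```text
rail base x=0.1348 y+0.6238 7.674949168085405 resid 0.0018321566332454298 [[215.   20.5]
 [625.   70.5]]
tcp to rail 0.12133185561679666
[[0.5958 0.1699 0.019 ]
 [0.5882 0.1138 0.019 ]
 [0.5321 0.1204 0.019 ]
 [0.5391 0.1773 0.019 ]]
7.729339816251479
flange [[0.51921112 0.03984094 0.012     ]]
```

Emit:
arm_command(commands=[0.4, 0.012, 0, 0, 0, 0, 0.002, 0.4, 0.024, 0, 0, 0, 0, 0.002, 0.4, 0.036, 0, 0, 0, 0, 0.002, 0.4, 0.048, 0, 0, 0, 0, 0.002, 0.4, 0.06, 0, 0, 0, 0, 0.002, 0.4, 0.07, 0, 0, 0, 0, 0.002, 0.4, 0.078, 0, 0, 0, 0, 0.002, 0.4, 0.084, 0, 0, 0, 0, 0.002, 0.4, 0.088, 0, 0, 0, 0, 0.002, 0.4, 0.09, 0, 0, 0, 0, 0.002, 0.4, 0.092, 0, 0, 0, 0, 0.002])

```text
time_s: 4.28
position: [0.5661, 0.1392, 0.0261]
tool_rot: [[0.991, -0.131, -0.0], [-0.131, -0.991, 0.0], [-0.0, 0.0, -1.0]]
ft_force: [0.6, 0.4, 0.1]
grip_width: 0.0255
gripper_force: 0.4
```

Emit:
arm_command(commands=[0.4, 0.002, 0, 0, 0, 0, 0, 0.4, 0.004, 0, 0, 0, 0, 0])

```text
time_s: 4.45
position: [0.5681, 0.139, 0.0261]
tool_rot: [[0.991, -0.131, -0.0], [-0.131, -0.991, -0.0], [-0.0, 0.0, -1.0]]
ft_force: [-0.5, -0.3, -0.8]
grip_width: 0.0256
gripper_force: 0.3
```

Emit:
arm_command(commands=[0.4, 0.002, 0, 0, 0, 0, 0, 0.4, 0.004, 0, 0, 0, 0, 0])

```text
time_s: 4.62
position: [0.5694, 0.1387, 0.026]
tool_rot: [[0.991, -0.131, -0.002], [-0.131, -0.991, 0.0], [-0.002, 0.0, -1.0]]
ft_force: [-7.7, 0.8, 4.8]
grip_width: 0.0256
gripper_force: 3.6
```

Emit:
arm_command(commands=[0.4, 0.001, 0, 0, 0, 0, 0, 0.4, 0.002, 0, 0, 0, 0, 0, 0.4, 0.002, 0, 0, 0, 0, 0])

```text
time_s: 4.87
position: [0.5694, 0.1387, 0.026]
tool_rot: [[0.991, -0.131, -0.004], [-0.131, -0.991, -0.0], [-0.004, 0.001, -1.0]]
ft_force: [-7.9, -0.3, 4.9]
grip_width: 0.0251
gripper_force: 4.0
```

```bash
python3 - <<'E'
from look import *
d=grab('wrist','w3.png');s=d['s'];print(s['time_s'],s['position'],s['ft_force'],s['wrist_torque'])
E
```

```text
4.8667 [0.56941762 0.13874047 0.0260403 ] [-7.93739072 -0.31331148  4.94994408] [0.07837642 1.24869162 0.01183717]
```

View pics/w3.png

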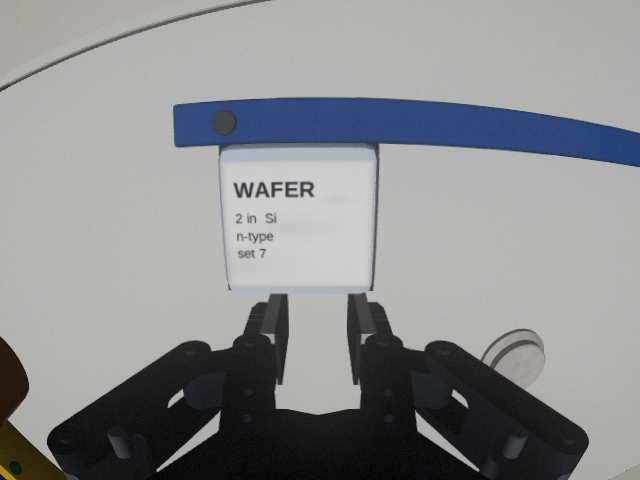

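The box is flush along the rail: its top edge at row 145 runs along the rail's lower edge with no gap. The flange is at (515,362), unmoved. Next I retract and go round to the box's left side.

Emit:
arm_command(commands=[0.4, -0.02, 0, 0, 0, 0, 0, 0.4, -0.05, 0, 0, 0, 0, 0, 0.7, -0.05, 0, -0.06, 0, 0, 0, 0.7, -0.05, 0, -0.12, 0, 0, 0, 0.7, -0.05, 0, -0.18, 0, 0, 0, 0.7, -0.05, 0, -0.2, 0, 0, 0, 0.7, -0.05, 0, -0.2, 0, 0, 0])

```text
time_s: 5.5
position: [0.5476, 0.142, 0.1288]
tool_rot: [[0.991, -0.131, 0.006], [-0.131, -0.991, 0.0], [0.006, -0.001, -1.0]]
ft_force: [0.6, 0.9, -0.6]
grip_width: 0.0127
gripper_force: 0.0
```

```bash
python3 - <<'E'
from look import *
d=grab('wrist','w4.png');s=d['s'];print(s['time_s'],s['position'])
print(cmd([.617,.201,.1261],82.5))
im=d['image'];hsv=cv2.cvtColor(im,cv2.COLOR_RGB2HSV)
m=cv2.inRange(hsv,(100,80,15),(130,255,255));m[300:]=0
n,l,st,_=cv2.connectedComponentsWithStats(m);i=1+st[1:,4].argmax();m=(l==i);print(st[i])
x0,wd=st[i][0],st[i][2]
p=np.array([[u,np.nonzero(m[:,u])[0].max()+.5] for u in range(x0+6,x0+wd-3,4)])
w=wray(d,p,.02);U=w[:,:2]@[.1305,.9914];N=w[:,:2]@[.9914,-.1305]
print('U,N',np.c_[U,N][::8].round(4));q=(U<.17)|(U>.26);print(np.polyfit(U,N,1),'railend U',U.max())
E
```

```text
5.5 [0.54758387 0.14195273 0.12880193]
[ 1.239e-01 -1.357e-01  1.500e-03  7.000e-04 -1.000e-03 -7.503e-01]
[ 235   77  405   59 9097]
U,N [[ 0.2593  0.617 ]
 [ 0.2391  0.6168]
 [ 0.2193  0.6171]
 [ 0.1995  0.6171]
 [ 0.1796  0.617 ]
 [ 0.1593  0.6173]
 [ 0.1382  0.6173]
 [ 0.1158  0.6172]
 [ 0.0919  0.6175]
 [ 0.0658  0.617 ]
 [ 0.0366  0.617 ]
 [ 0.0035  0.6168]
 [-0.0351  0.6182]]
[-0.00277748  0.61758257] railend U 0.2593463029471456
```

View pics/w4.png

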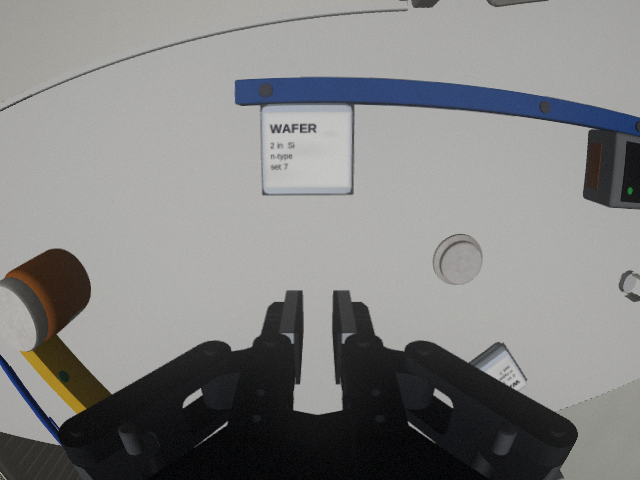

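The box sits flat on the rail at (262–353, 104–193). Its left end is clear, the reader is at (585–640, 130–210), the flange is at (460,259), and the jar is well away to the left.

Emit:
arm_command(commands=[0.7, 0.124, -0.1357, 0, 0, 0, -0.75, 0.7, 0.124, -0.1357, 0, 0, 0, -0.75, 0.7, 0.124, -0.1357, 0, 0, 0, -0.75, 0.7, 0.124, -0.1357, 0, 0, 0, -0.75, 0.7, 0.124, -0.1357, 0, 0, 0, -0.75, 0.7, 0.124, -0.1357, 0, 0, 0, -0.75, 0.7, 0.124, -0.1357, 0, 0, 0, -0.75, 0.7, 0.124, -0.1357, 0, 0, 0, -0.75, 0.7, 0.124, -0.1357, 0, 0, 0, -0.75, 0.7, 0.124, -0.1357, 0, 0, 0, -0.75, 0.7, 0.124, -0.1357, 0, 0, 0, -0.75, 0.7, 0.124, -0.1357, 0, 0, 0, -0.75])

```text
time_s: 6.55
position: [0.6161, 0.2008, 0.1236]
tool_rot: [[0.195, 0.981, -0.004], [0.981, -0.195, -0.001], [-0.001, -0.003, -1.0]]
ft_force: [1.1, -0.5, -0.6]
grip_width: 0.0131
gripper_force: 0.0
```

```bash
python3 - <<'E'
from look import *
s=env.observe();print(s['position'],s['q'],s['tool_rot'])
print(cmd([.617,.201,.026],82.5))
d=load('w4');w=wray(d,[(262,193),(353,193),(262,107)],.019)[:,:2];print(w@[.1305,.9914],w@[.9914,-.1305])
w=wray(d,[(584,197)],0)[:,:2];print('reader base U,N',w@[.1305,.9914],w@[.9914,-.1305])
E
```

```text
[0.61605323 0.20081466 0.12358689] [ 7.60755041e+00  3.76174371e+01  6.79660954e+01 -2.57621909e-03
  7.46222798e+01  1.88535800e+01] [[ 1.95008449e-01  9.80795121e-01 -3.55473701e-03]
 [ 9.80800826e-01 -1.95011463e-01 -5.18518705e-04]
 [-1.20177508e-03 -3.38537347e-03 -9.99993547e-01]]
[ 0.001   0.0024  0.1952 -0.0016  0.0005 -0.0312]
[0.24726461 0.18879618 0.24616767] [0.55916092 0.55906406 0.61425999]
reader base U,N [-0.01109458] [0.559445]
```

Emit:
arm_command(commands=[0.7, 0.001, 0.0024, 0.06, 0, 0, -0.0312, 0.7, 0.001, 0.0024, 0.12, 0, 0, -0.0312, 0.7, 0.001, 0.0024, 0.17, 0, 0, -0.0312, 0.7, 0.001, 0.0024, 0.185, 0, 0, -0.0312, 0.7, 0.001, 0.0024, 0.195, 0, 0, -0.0312, 0.7, 0.001, 0.0024, 0.195, 0, 0, -0.0312])

```text
time_s: 7.05
position: [0.6177, 0.2011, 0.0275]
tool_rot: [[0.137, 0.991, -0.002], [0.991, -0.137, -0.0], [-0.0, -0.002, -1.0]]
ft_force: [-0.1, 0.2, -0.7]
grip_width: 0.0129
gripper_force: 0.0
```

```bash
python3 - <<'E'
from look import *
s=env.observe();P=s['position'];print(P,s['ft_force'],'U',P[:2]@[.1305,.9914],'N',P[:2]@[.9914,-.1305])
d=grab('wrist','w5.png')
print(cmd([.5854*.9914+.18*.1305,-.5854*.1305+.18*.9914,.026],82.5))
E
```

```text
[0.6176672  0.20114449 0.02754526] [-0.0819765   0.20199702 -0.73148426] U 0.28002022031945173 N 0.5861059102088516
[-2.005e-01 -1.300e-03  5.600e-03  1.000e-04 -0.000e+00 -2.900e-03]
```

View pics/w5.png

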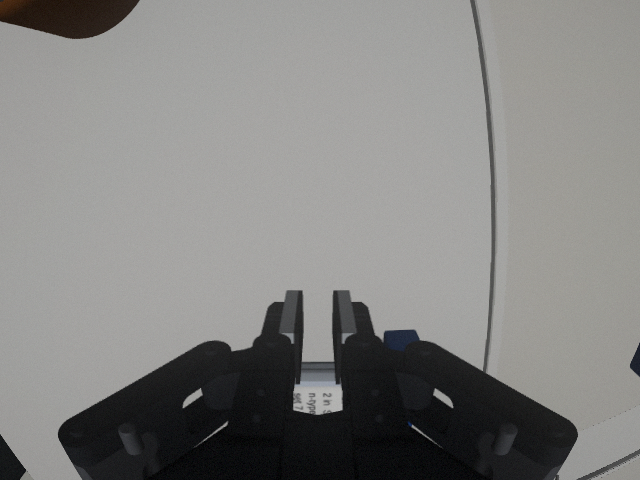

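The fingers are on the bench beside the box's left end; the box shows between the fingers at (318,385). Nothing else is near, and the jar is at the far top left.

Emit:
arm_command(commands=[0.7, -0.016, 0, 0.002, 0, 0, -0.003, 0.7, -0.032, 0, 0.002, 0, 0, -0.003, 0.7, -0.048, 0, 0.002, 0, 0, -0.003, 0.7, -0.064, 0, 0.002, 0, 0, -0.003, 0.7, -0.08, 0, 0.002, 0, 0, -0.003, 0.7, -0.096, 0, 0.002, 0, 0, -0.003, 0.7, -0.112, -0.001, 0.002, 0, 0, -0.003, 0.7, -0.128, -0.001, 0.002, 0, 0, -0.003, 0.7, -0.144, -0.001, 0.002, 0, 0, -0.003, 0.7, -0.16, -0.001, 0.002, 0, 0, -0.003, 0.7, -0.18, -0.001, 0.002, 0, 0, -0.003, 0.7, -0.2, -0.001, 0.002, 0, 0, -0.003])

```text
time_s: 8.1
position: [0.6036, 0.1014, 0.0276]
tool_rot: [[0.13, 0.991, -0.0], [0.991, -0.13, -0.0], [-0.0, 0.0, -1.0]]
ft_force: [0.5, -0.3, 0.9]
grip_width: 0.0129
gripper_force: 0.5
```

```bash
python3 - <<'E'
from look import *
s=env.observe();P=s['position'];print(P,s['ft_force'],s['wrist_torque'],'U',P[:2]@[.1305,.9914],'N',P[:2]@[.9914,-.1305],s['q'])
d=grab('top','top2.png');im=d['image'][150:290,260:470,::-1];cv2.imwrite('pics/crop2.png',cv2.resize(im,None,fx=3.5,fy=3.5,interpolation=cv2.INTER_CUBIC))
print(cmd([.5854*.9914+.08*.1305,-.5854*.1305+.08*.9914,.026],82.5))
E
```

```text
[0.60363527 0.10136394 0.02760665] [ 0.5349534  -0.29342901  0.89163534] [ 0.17214637 -0.03178908 -0.04158402] U 0.17926661526475485 N 0.5852160086945207 [-1.53436790e+00  4.10805695e+01  7.98936116e+01 -2.55510359e-03
  5.90260255e+01  5.94470233e+00]
[-0.1951  0.0002  0.0032 -0.0002  0.0003 -0.0004]
```

View pics/crop2.png

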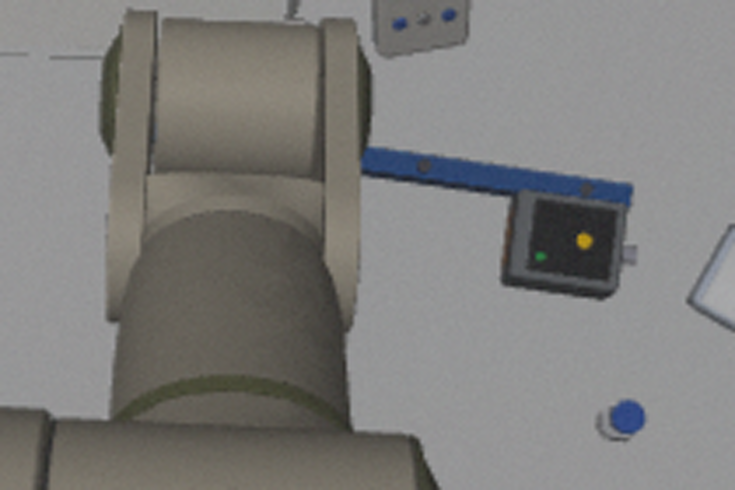

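The arm hides the box in this view; the rail, the reader at (565,245) and the vial at (625,418) are clear. I continue the push.

Emit:
arm_command(commands=[0.7, -0.016, 0, 0.001, 0, 0, 0, 0.7, -0.032, 0, 0.001, 0, 0, 0, 0.7, -0.048, 0, 0.001, 0, 0, 0, 0.7, -0.064, 0, 0.001, 0, 0, 0, 0.7, -0.08, 0, 0.001, 0, 0, 0, 0.7, -0.096, 0, 0.001, 0, 0, 0, 0.7, -0.112, 0, 0.001, 0, 0, 0, 0.7, -0.128, 0, 0.001, 0, 0, 0, 0.7, -0.144, 0, 0.001, 0, 0, 0, 0.7, -0.16, 0, 0.001, 0, 0, 0, 0.7, -0.172, 0, 0.001, 0, 0, 0, 0.7, -0.18, 0, 0.001, 0, 0, 0])

```text
time_s: 9.15
position: [0.592, 0.0121, 0.0271]
tool_rot: [[0.131, 0.991, -0.0], [0.991, -0.131, -0.0], [-0.0, -0.0, -1.0]]
ft_force: [-0.0, -0.1, -0.5]
grip_width: 0.013
gripper_force: 0.2
```

Emit:
arm_command(commands=[0.7, -0.006, 0, 0, 0, 0, 0, 0.7, -0.012, 0, 0, 0, 0, 0, 0.7, -0.018, 0, 0, 0, 0, 0, 0.7, -0.024, 0, 0, 0, 0, 0, 0.7, -0.027, 0, 0, 0, 0, 0, 0.7, -0.03, 0, 0, 0, 0, 0])

```text
time_s: 9.65
position: [0.5901, -0.0019, 0.0271]
tool_rot: [[0.13, 0.991, 0.0], [0.991, -0.13, 0.0], [0.0, 0.0, -1.0]]
ft_force: [0.3, -0.0, -0.4]
grip_width: 0.0129
gripper_force: 0.3
```

```bash
python3 - <<'E'
from look import *
s=env.observe();P=s['position'];print(s['time_s'],s['ft_force'],s['wrist_torque'],'U',P[:2]@[.1305,.9914],'N',P[:2]@[.9914,-.1305])
E
```

```text
9.65 [ 0.27137766 -0.01141504 -0.35982234] [ 0.07839084 -0.03788375 -0.0144813 ] U 0.07508485281708137 N 0.5852756072726257
```

Creep the last few millimetres, watching the force.

Emit:
arm_command(commands=[0.7, -0.003, 0, 0, 0, 0, 0, 0.7, -0.006, 0, 0, 0, 0, 0, 0.7, -0.009, 0, 0, 0, 0, 0, 0.7, -0.012, 0, 0, 0, 0, 0])

```text
time_s: 9.98
position: [0.5893, -0.0079, 0.0272]
tool_rot: [[0.13, 0.991, 0.0], [0.991, -0.13, -0.0], [-0.0, 0.0, -1.0]]
ft_force: [0.3, -0.4, 0.5]
grip_width: 0.0129
gripper_force: 0.3
```

Emit:
arm_command(commands=[0.7, -0.002, 0, 0, 0, 0, 0, 0.7, -0.004, 0, 0, 0, 0, 0])

```text
time_s: 10.15
position: [0.5891, -0.0099, 0.0271]
tool_rot: [[0.13, 0.991, 0.0], [0.991, -0.13, -0.0], [0.0, 0.0, -1.0]]
ft_force: [-0.8, 0.4, 1.0]
grip_width: 0.0126
gripper_force: 0.3
```

Emit:
arm_command(commands=[0.7, -0.002, 0, 0, 0, 0, 0, 0.7, -0.004, 0, 0, 0, 0, 0])

```text
time_s: 10.32
position: [0.5888, -0.0118, 0.0271]
tool_rot: [[0.13, 0.991, -0.0], [0.991, -0.13, 0.0], [0.0, -0.0, -1.0]]
ft_force: [-0.4, 5.5, 0.3]
grip_width: 0.013
gripper_force: 3.2
```

Emit:
arm_command(commands=[0.7, -0.001, 0, 0, 0, 0, 0, 0.7, -0.002, 0, 0, 0, 0, 0, 0.7, -0.002, 0, 0, 0, 0, 0])

```text
time_s: 10.57
position: [0.5886, -0.0118, 0.0271]
tool_rot: [[0.13, 0.991, 0.0], [0.991, -0.13, 0.002], [0.002, -0.0, -1.0]]
ft_force: [0.1, 7.0, 1.1]
grip_width: 0.0131
gripper_force: 3.3
```

Emit:
arm_command(commands=[0.7, 0.02, 0, 0, 0, 0, 0, 0.7, 0.05, 0, 0, 0, 0, 0, 0.7, 0.05, 0, -0.06, 0, 0, 0, 0.7, 0.08, 0, -0.12, 0, 0, 0, 0.7, 0.12, -0.06, -0.18, 0, 0, 0, 0.7, 0.16, -0.12, -0.25, 0, 0, 0, 0.7, 0.2, -0.18, -0.3, 0, 0, 0, 0.7, 0.24, -0.24, -0.3, 0, 0, 0, 0.7, 0.28, -0.3, -0.3, 0, 0, 0, 0.7, 0.3, -0.36, -0.3, 0, 0, 0, 0.7, 0.3, -0.4, -0.3, 0, 0, 0, 0.7, 0.3, -0.4, -0.3, 0, 0, 0])

```text
time_s: 11.57
position: [0.4062, 0.1633, 0.1774]
tool_rot: [[0.127, 0.992, -0.002], [0.992, -0.127, -0.0], [-0.001, -0.002, -1.0]]
ft_force: [-0.1, 0.0, 0.3]
grip_width: 0.0131
gripper_force: 0.0
```

```bash
python3 - <<'E'
from look import *
d=grab('top','top3.png');im=d['image'][150:320,260:490,::-1];cv2.imwrite('pics/crop3.png',cv2.resize(im,None,fx=3.4,fy=3.4,interpolation=cv2.INTER_CUBIC))
print(env.observe()['position'],env.observe()['time_s'])
E
```

```text
[0.40849853 0.16273467 0.17755664] 11.6167
```

View pics/crop3.png

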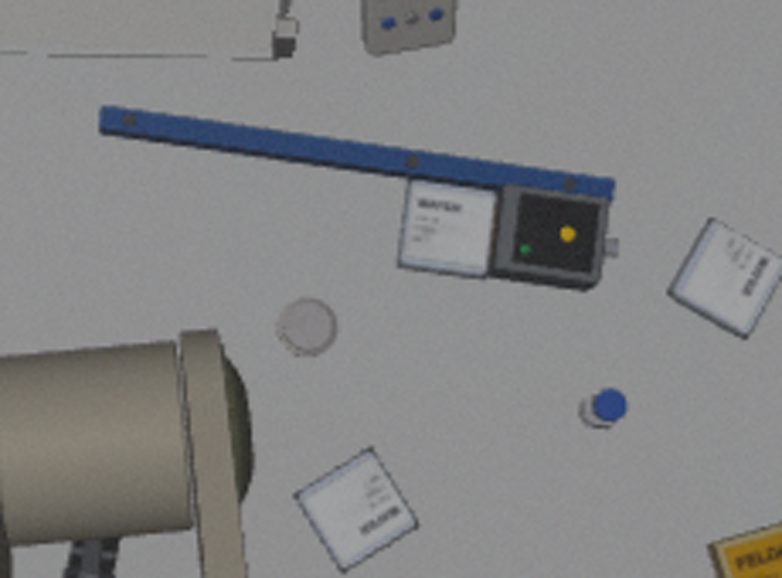

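The box sits in the corner at (398–498, 180–275), against the rail and the reader. The flange (307,326), vial (605,405) and look-alikes are unmoved, and the arm is clear. I'll check squareness numerically.

```bash
python3 - <<'E'
from look import *
d=load('top3');im=d['image'];g=cv2.cvtColor(im,cv2.COLOR_RGB2GRAY).astype(float);hsv=cv2.cvtColor(im,cv2.COLOR_RGB2HSV)
x0=lambda x,y:(x/3.4+260,y/3.4+150)
def sub(col): # gray steepest transition along a column / row, subpixel by gradient centroid
    gr=np.abs(np.gradient(cv2.GaussianBlur(col.reshape(-1,1),(1,3),0).ravel()));k=gr.argmax();s=slice(max(k-2,0),k+3);return (np.arange(len(col))[s]*gr[s]).sum()/gr[s].sum()
far=[(u,198+sub(g[198:212,u])) for u in range(383,404)]
left=[(372+sub(g[v,372:386]),v) for v in range(207,226)]
rail=[(u,184+sub(hsv[184:204,u,1].astype(float))) for u in range(310,375)]
right=[(398+sub(g[v,398:412]),v) for v in range(209,228)]
for nm,p in(('far',far),('left',left),('right',right)):
    w=ray(d,p,.019)[:,:2];U=w@[.1305,.9914];N=w@[.9914,-.1305]
    if nm=='far':print(nm,'N',N.mean(),'slope deg',np.degrees(np.polyfit(U,N,1)[0]),N.round(4))
    else:print(nm,'U',U.mean(),'slope deg',np.degrees(np.polyfit(N,U,1)[0]),U.round(4))
a=load('top1')
print('flange move px diff',np.abs(a['image'][235:258,340:362].astype(int)-im[235:258,340:362]).mean(), 'vial',np.abs(a['image'][260:280,428:448].astype(int)-im[260:280,428:448]).mean(),'jar/tube',np.abs(a['image'][175:250,130:222].astype(int)-im[175:250,130:222]).mean())
print(cmd([.5,.02,.12],-7.5),env.observe()['q'])
E
```

```text
far N 0.6104662640700494 slope deg 0.2269083285939624 [0.6103 0.6106 0.6106 0.6106 0.6108 0.6102 0.6104 0.6104 0.6106 0.6106
 0.6107 0.6103 0.6102 0.6106 0.6104 0.6106 0.6106 0.6107 0.6102 0.6102
 0.6102]
left U 0.05350537140953724 slope deg -3.8404348549394887 [0.0527 0.0574 0.0481 0.0474 0.0539 0.0534 0.0538 0.0531 0.0528 0.0573
 0.0547 0.0541 0.054  0.0533 0.0535 0.0528 0.0527 0.0542 0.0573]
right U -0.001656300351126831 slope deg 0.23830344973458112 [-0.0013 -0.0015 -0.0017 -0.0019 -0.0021 -0.0012 -0.0013 -0.0018 -0.0015
 -0.0017 -0.0017 -0.002  -0.0021 -0.0014 -0.0014 -0.0017 -0.0015 -0.0017
 -0.002 ]
flange move px diff 1.7391304347826086 vial 1.8875 jar/tube 1.881304347826087
[-2.596e-01  2.181e-01  1.153e-01  3.000e-04 -0.000e+00  7.510e-01] [ 6.23677264e+00  1.52526621e+01  9.78170234e+01 -2.78635310e-02
  6.69120186e+01  1.36257031e+01]
```

```bash
python3 -c "
from look import *
print(cmd([.5141,-.0435,.12],-7.5))"
```

```text
[-3.819e-01  2.624e-01  1.154e-01  3.000e-04 -0.000e+00  7.510e-01]
```

Emit:
arm_command(commands=[0.4, -0.382, 0.2624, 0.05, 0, 0, 0.75, 0.4, -0.382, 0.2624, 0.05, 0, 0, 0.75, 0.4, -0.382, 0.2624, 0.05, 0, 0, 0.75, 0.4, -0.382, 0.2624, 0.05, 0, 0, 0.75, 0.4, -0.382, 0.2624, 0.05, 0, 0, 0.75, 0.4, -0.382, 0.2624, 0.05, 0, 0, 0.75, 0.4, -0.382, 0.2624, 0.05, 0, 0, 0.75, 0.4, -0.382, 0.2624, 0.05, 0, 0, 0.75, 0.4, -0.382, 0.2624, 0.05, 0, 0, 0.75, 0.4, -0.382, 0.2624, 0.05, 0, 0, 0.75, 0.4, -0.382, 0.2624, 0.05, 0, 0, 0.75, 0.4, -0.382, 0.2624, 0.05, 0, 0, 0.75])

```text
time_s: 12.62
position: [0.516, -0.0453, 0.1519]
tool_rot: [[0.998, -0.067, 0.0], [-0.067, -0.998, -0.001], [0.0, 0.0, -1.0]]
ft_force: [0.3, 1.0, 0.3]
grip_width: 0.0254
gripper_force: 0.0
```

Emit:
arm_command(commands=[0.4, 0, 0, 0, 0, 0, 0.06, 0.4, 0, 0, 0, 0, 0, 0.06])

```text
time_s: 12.78
position: [0.5159, -0.0452, 0.1519]
tool_rot: [[0.982, -0.19, 0.0], [-0.19, -0.982, -0.0], [0.0, 0.0, -1.0]]
ft_force: [0.2, 0.9, -0.0]
grip_width: 0.0256
gripper_force: 0.0
```

```bash
python3 - <<'E'
from look import *
print(env.observe()['position'],env.observe()['tool_rot'],cmd([.5141,-.0435,.027],-7.5))
d=grab('wrist','w6.png')
im=d['image'];hsv=cv2.cvtColor(im,cv2.COLOR_RGB2HSV)
m=cv2.inRange(hsv,(100,80,15),(130,255,255));m[300:]=0
n,l,st,_=cv2.connectedComponentsWithStats(m);i=1+st[1:,4].argmax();m=(l==i);x0,wd=st[i][0],st[i][2]
p=np.array([[u,np.nonzero(m[:,u])[0].max()+.5] for u in range(x0+6,x0+wd-3,4)])
for z in(0,.02):
    w=wray(d,p,z)[:,:2];print(z,np.c_[w@[.1305,.9914],w@[.9914,-.1305]][::5].round(4).tolist())
E
```

```text
[ 0.5159216  -0.04523096  0.15193479] [[ 9.81834228e-01 -1.89740474e-01  3.17333322e-04]
 [-1.89740324e-01 -9.81834205e-01 -4.50171803e-04]
 [ 3.96984521e-04  3.81783157e-04 -9.99999848e-01]] [-4.300e-03 -2.800e-03  2.499e-01  2.000e-04 -2.000e-04 -2.860e-02]
0 [[0.2769, 0.6181], [0.2501, 0.6188], [0.2258, 0.6188], [0.2034, 0.6191], [0.1826, 0.6188], [0.1632, 0.6189], [0.1448, 0.6191], [0.1274, 0.6188], [0.1107, 0.6188], [0.0946, 0.619], [0.079, 0.6194], [0.0639, 0.6192], [0.0489, 0.6193], [0.0342, 0.6195], [0.0196, 0.6193], [0.005, 0.6199], [-0.0096, 0.6193], [-0.0244, 0.6205], [-0.0394, 0.6203], [-0.0547, 0.6203], [-0.0705, 0.6206]]
0.02 [[0.2581, 0.6163], [0.2332, 0.6169], [0.2107, 0.6169], [0.1899, 0.6172], [0.1706, 0.617], [0.1526, 0.617], [0.1356, 0.6172], [0.1194, 0.617], [0.104, 0.6169], [0.089, 0.6171], [0.0746, 0.6175], [0.0605, 0.6173], [0.0466, 0.6174], [0.033, 0.6176], [0.0195, 0.6174], [0.0059, 0.618], [-0.0076, 0.6174], [-0.0214, 0.6185], [-0.0353, 0.6183], [-0.0495, 0.6183], [-0.0641, 0.6186]]
```

Emit:
arm_command(commands=[0.4, -0.004, -0.003, 0.06, 0, 0, -0.0286, 0.4, -0.004, -0.003, 0.12, 0, 0, -0.0286, 0.4, -0.004, -0.003, 0.18, 0, 0, -0.0286, 0.4, -0.004, -0.003, 0.23, 0, 0, -0.0286, 0.4, -0.004, -0.003, 0.245, 0, 0, -0.0286, 0.4, -0.004, -0.003, 0.25, 0, 0, -0.0286, 0.4, -0.004, -0.003, 0.25, 0, 0, -0.0286])

```text
time_s: 13.42
position: [0.5139, -0.0429, 0.0274]
tool_rot: [[0.992, -0.124, 0.0], [-0.124, -0.992, -0.0], [0.0, 0.0, -1.0]]
ft_force: [-0.0, 0.3, -0.6]
grip_width: 0.0256
gripper_force: 0.0
```

Emit:
arm_command(commands=[0.4, 0.012, 0, 0, 0, 0, 0, 0.4, 0.024, 0, 0, 0, 0, 0, 0.4, 0.036, 0, 0, 0, 0, 0, 0.4, 0.044, 0, 0, 0, 0, 0, 0.4, 0.05, 0, 0, 0, 0, 0, 0.4, 0.054, 0, 0, 0, 0, 0, 0.4, 0.056, 0, 0, 0, 0, 0])

```text
time_s: 14.0
position: [0.5415, -0.0462, 0.0272]
tool_rot: [[0.992, -0.125, 0.0], [-0.125, -0.992, -0.0], [0.0, 0.0, -1.0]]
ft_force: [0.3, 0.7, 0.2]
grip_width: 0.0256
gripper_force: 0.0
```

```bash
python3 -c "
from look import *
s=env.observe();P=s['position'];print(s['time_s'],s['ft_force'],'U',P[:2]@[.1305,.9914],'N',P[:2]@[.9914,-.1305],s['tool_rot'][1])"
```

```text
14.0 [0.26018583 0.70980158 0.16364805] U 0.024899324765669178 N 0.5428494448374256 [-1.25239239e-01 -9.92126567e-01 -8.75260383e-05]
```

Emit:
arm_command(commands=[0.4, 0.001, 0, 0, 0, 0, 0.0026, 0.4, 0.003, 0, 0, 0, 0, 0.0026, 0.4, 0.004, 0, 0, 0, 0, 0.0026])

```text
time_s: 14.25
position: [0.5431, -0.0463, 0.0271]
tool_rot: [[0.991, -0.131, -0.0], [-0.131, -0.991, 0.0], [-0.0, -0.0, -1.0]]
ft_force: [0.5, 0.4, -0.4]
grip_width: 0.0258
gripper_force: 0.0
```

Emit:
arm_command(commands=[0.4, 0.001, 0, 0, 0, 0, 0, 0.4, 0.002, 0, 0, 0, 0, 0])

```text
time_s: 14.42
position: [0.5439, -0.0464, 0.0271]
tool_rot: [[0.991, -0.131, -0.001], [-0.131, -0.991, 0.0], [-0.001, -0.0, -1.0]]
ft_force: [-0.8, 0.4, 0.3]
grip_width: 0.0256
gripper_force: 0.6
```

Emit:
arm_command(commands=[0.4, 0.001, 0, 0, 0, 0, 0, 0.4, 0.002, 0, 0, 0, 0, 0])

```text
time_s: 14.58
position: [0.5451, -0.0466, 0.0271]
tool_rot: [[0.991, -0.131, -0.0], [-0.131, -0.991, 0.0], [-0.0, -0.0, -1.0]]
ft_force: [-1.9, 0.3, 0.1]
grip_width: 0.0257
gripper_force: 0.5
```

Emit:
arm_command(commands=[0.4, 0.001, 0, 0, 0, 0, 0, 0.4, 0.002, 0, 0, 0, 0, 0, 0.4, 0.002, 0, 0, 0, 0, 0])

```text
time_s: 14.83
position: [0.5455, -0.0466, 0.027]
tool_rot: [[0.991, -0.131, -0.002], [-0.131, -0.991, 0.0], [-0.002, -0.0, -1.0]]
ft_force: [-5.5, 0.1, 3.3]
grip_width: 0.0259
gripper_force: 2.5
```

Emit:
arm_command(commands=[0.4, -0.02, 0, 0, 0, 0, 0, 0.4, -0.05, 0, 0, 0, 0, 0, 0.4, -0.05, 0, -0.06, 0, 0, 0, 0.4, -0.08, 0, -0.12, 0, 0, 0, 0.4, -0.11, -0.08, -0.18, 0, 0, 0, 0.4, -0.14, -0.16, -0.25, 0, 0, 0, 0.4, -0.17, -0.24, -0.3, 0, 0, 0, 0.4, -0.2, -0.32, -0.3, 0, 0, 0, 0.4, -0.22, -0.4, -0.3, 0, 0, 0, 0.4, -0.22, -0.44, -0.3, 0, 0, 0, 0.4, -0.22, -0.44, -0.3, 0, 0, 0])

```text
time_s: 15.75
position: [0.4654, 0.1907, 0.1782]
tool_rot: [[0.992, -0.126, 0.003], [-0.126, -0.992, 0.002], [0.003, -0.002, -1.0]]
ft_force: [-0.1, -0.3, 0.4]
grip_width: 0.0259
gripper_force: 0.0
```

```bash
python3 - <<'E'
from look import *
def sub(col):
    gr=np.abs(np.gradient(cv2.GaussianBlur(col.reshape(-1,1),(1,3),0).ravel()));k=gr.argmax();s=slice(max(k-2,0),k+3);return (np.arange(len(col))[s]*gr[s]).sum()/gr[s].sum()
d=grab('top','top4.png')
for nm in('top3','top4'):
    d=load(nm);g=cv2.cvtColor(d['image'],cv2.COLOR_RGB2GRAY).astype(float)
    far=[(u,198+sub(g[198:212,u])) for u in range(383,404)];right=[(398+sub(g[v,398:412]),v) for v in range(209,228)]
    w=ray(d,far,.019)[:,:2];U=w@[.1305,.9914];N=w@[.9914,-.1305];print(nm,'N',N.mean(),np.degrees(np.polyfit(U,N,1)[0]))
    w=ray(d,right,.019)[:,:2];U=w@[.1305,.9914];N=w@[.9914,-.1305];print('U',U.mean(),np.degrees(np.polyfit(N,U,1)[0]))
a=load('top3')['image'].astype(int);b=d['image'];print(np.abs(a-b)[195:240,375:440].mean(),np.abs(a-b)[235:290,335:450].mean(),env.observe()['position'])
E
```

```text
top3 N 0.6104662640700494 0.2269083285939624
U -0.001656300351126831 0.23830344973458112
top4 N 0.6123729519434858 0.04254806403254074
U -0.0016796855750561353 0.4731656606661475
4.626552706552706 2.0247167325428195 [0.46564648 0.18928556 0.17772874]
```

```bash
python3 -c "
from rig import env
print(env.close_job())"
```

```text
the job is handed in; nothing more can be done
None
```

The wafer box is flat against the blue rail and snug against the code reader, square to both within about half a degree by my last overhead measurement. I pressed it against the rail once more after it reached the reader, to close a gap of about 2 mm. In the overhead images the flange, vial, jar and tube had not moved. The hand is clear, and I handed the job in at about 16 s.

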